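# Clear the cut-off saw, check its carriage and pack the cut parts

### The arm

A 6-joint arm with a two-finger parallel gripper is mounted at the origin on the work surface. World frame = base frame: x ahead of the robot, y to its left, z up, the work surface at z = 0. Lengths are in m, angles in rad, forces in N, time in s.
With the tool pointing down it reaches from about 0.35 to 0.85 m from the base axis. Payload 8.1 kg.
Tool frame: the origin (TCP) lies on the centre line of the jaws, within the pads' length; the fingertips stand 22 mm ahead of it and the grasp point (between the pads) lies 3 mm ahead of it; z points along the fingers, y is the line along which they close (so a half turn about z gives the same grasp; the last joint's range is limited). The gripper opens to 93 mm and grips with 3 to 60 N. Pads are 15 mm wide; open, the fingers measure 128 mm over their backs; the gripper's body (75 mm by 188 mm) begins 65 mm behind the grasp point.
Start: joints at [-1.394, 0.13, 1.488, -0, 1.523, -0.085], TCP at [0.155, -0.58, 0.241] pointing down, gripper open.
Joint ranges: [-2.96, 2.96], [-0.89, 2.26], [0.02, 2.5], [-1.34, 4.48], [0, 2.73], [-2.66, 2.66]. Speed limits (rad/s): [2.39, 2.39, 2.79, 3.14, 3.14, 3.14].

### API

Orientations are given as a rotation vector (axis times angle).
In Python, from plant import robot gives the robot as it stands.
- The arm moves only by the tool nudge_tcp, called after ">>>" as name(argument=value, ...) on one line, values as JSON. Schema: {"type":"object","properties":{"offsets":{"type":"array","items":{"type":"array","prefixItems":[{"type":"number"},{"type":"array","items":{"type":"number"},"minItems":3,"maxItems":3},{"type":"number"}],"minItems":3,"maxItems":3},"minItems":1,"maxItems":20},"squeeze":{"type":"number"},"only":{"type":"string"},"quiet":{"type":"boolean"},"lines":{"type":"string"}},"required":["offsets"],"additionalProperties":false}. offsets is a list of rows, 1 to 20 of them, each written [opening, [dx, dy, dz], turn]: the finger opening in m, then dx, dy, dz in m, then a turn about the tool's z in rad; each row shifts and turns the commanded pose from where the row before left it, along the tool's axes as they then stand; what a row does not reach is not made up. A row lasts 1/10 s, in which the tool goes at most 0.05 m and 0.15 rad, less where a joint would pass 70% of its speed; a pose out of reach is approached as far as the arm can. The fingers move at their own pace and stop on an object; squeeze is the grip in N (left out, the last holds). Time passes only in rows, so rows that do not move let the fingers close. The tool returns the time, the measured TCP pose, the force, the opening and the grip force at its end. only (a regular expression) keeps the lines of the reply that match it, lines (a string "A,B") keeps lines A to B, and quiet returns only ok. Input that does not fit is refused with a message, and nothing moves.
- robot.read_state(): the state, without advancing time (a new reading comes with each control period).
- robot.read_camera(name): name is "side" or "top" or "wrist"; returns a dict with "image" (384x512x3 uint8, red, green, blue), "fx", "fy", "cx", "cy" (pixels), "R" (3x3) and "t" (3): a world point X has camera coordinates R X + t. Camera axes: x right, y down, z forward; pixel columns grow to the right and rows downward; lengths in m; the calibration is good to about 2 mm. A picture is of the moment at which its call begins. There is no depth.
- robot.close_job(): hands the job in; it is judged then, once.
The state is a dict: "t": time; "q": joint angles; "dq": joint speeds; "joint_torque": joint torques, N m; "tool_pos": TCP position; "orientation": TCP orientation; "force": force on the tool from outside, world axes, zero at the start; "wrist_torque": the same for the moment, N m; "opening": finger opening in m; "gripper_force": force on a finger pad.
Only numpy, scipy, OpenCV 4.12 (cv2) and the standard library are available. Lean on these libraries where they do the work, as an engineer would, in place of code of your own. Each camera call takes 0.05 s, during which the arm holds its last target. There are 200 camera calls.

### The job

The cutting job is done. First push every offcut left on the saw table over the table's open edge so that it drops into the scrap chute below, without lifting any; once the table is clear, check the carriage for sticky spots by slowly drawing it fully to its near stop (towards the robot), then through its whole travel to the far stop, and fully back to the near stop, where it stays. Take all the finished parts from the bench and stand them upright, side by side, on the floor of the yellow basket, and leave the mug, screwdriver and caliper alone.

Things in the scene. Friction and masses are not known exactly. Their poses are not given: they have to be found in the camera images.
- saw: Grey bench cut-off saw, fixed; pose varies. Origin: on the bench under its middle; x points from its front (robot side) to its back, y to its left. Its level dark steel table top, 150 mm above the bench, spans x -160..160, y -150..35 mm in the saw's frame; the right-hand edge (y = -150) is the open ledge. The carriage and its guide are left of the table (y 42..142 mm).
- guard_top (a point): Middle of the top of the clear blade guard on the saw table, 208 mm above the bench; axes as the saw's. The guard with its red post (post up to 222 mm above the bench) spans, in the saw's frame, x -85..120 and y 10..34 mm, left of where the offcuts lie.
- chute_mouth (a point): Middle of the mouth of the sheet-metal scrap chute at the saw's right side, at table-top height; axes as the saw's. Mouth: x -113..113 mm (shorter than the 320 mm ledge), y -65..65 mm (ledge at +65). Inside, a steep slide leads to a catch floor 6 mm above the bench; end cheeks end 30 mm below the table top, outer lip 77 mm above the bench. Pieces with origins over 40 mm below this point are in.
- offcut_angle: Aluminium angle offcut, 70 mm long (x), base leg 45 mm wide (y) and 6 mm thick, upright leg 6 mm thick along its +y side, 40 mm high. Origin: centre of its underside. May be absent.
- offcut_flat: Aluminium flat bar offcut 75 x 42 x 18 mm (x, y, z). Origin: centre of its underside. May be absent.
- offcut_tube: Short piece of square aluminium tube lying on its side, 65 mm long (x), 34 x 34 mm. Origin: centre of its underside. May be absent.
- carriage (a joint): Sliding crosscut carriage on its linear guide along the saw's x axis: 0 m = at the near stop (robot side), 0.14 m = at the far stop. It stays where it is left; some 3 N to 6 N moves it slowly.
- carriage_grip (a point): Point on the axis of the carriage's black upright cylindrical grip (28 mm diameter, 56 mm tall), 20 mm below its top, 188 mm above the bench; moves with the carriage; axes as the saw's. A 30 mm high steel fence across the carriage stands 49 mm beyond it (+x); the carriage plate is 36 mm below this point.
- block: Finished part: solid aluminium block 55 x 55 mm, 65 mm high, standing. Origin: centre of its underside. May be absent.
- round: Finished part: white plastic round bar, 60 mm diameter, 70 mm high, standing. Origin: centre of its underside. May be absent.
- tube: Finished part: steel rectangular tube 60 x 50 mm (x, y), 65 mm high, wall 4 mm, standing, open at the top. Origin: centre of its underside. May be absent.
- adapter: Finished part: stepped round metal adapter, foot 60 mm diameter and 30 mm high, neck 40 mm diameter above it, 70 mm high in all, standing. Origin: centre of its underside. May be absent.
- basket_in (a point): Centre of the inner floor of the fixed yellow plastic basket, 3 mm above the bench; axes: x across the basket, y along it, z up. Inside it is 110 mm (x) by 255 mm (y), its rim 46 mm above this floor (walls 3 mm, rim flange about 7 mm outwards). All four parts fit in one row along y, one beside the other.
- mug: Steel mug, 80 mm wide, 85 mm high, beyond the work. Leave alone.
- screwdriver: Red-handled screwdriver, 190 mm long, lying behind the saw. Leave alone.
- caliper: Caliper, 200 mm long, lying flat beyond the basket. Leave alone.

How it is judged:
On the way, in this order (a step that is already met when the one before it is completed fails the run):
1. every offcut has been pushed into the scrap chute (x of offcut_angle in the frame of chute_mouth between -0.118 and 0.118 m and y of offcut_angle in the frame of chute_mouth between -0.072 and 0.072 m and z of each of offcut_angle, offcut_flat, offcut_tube in the frame of chute_mouth below -0.04 m and x of offcut_flat in the frame of chute_mouth between -0.118 and 0.118 m and y of offcut_flat in the frame of chute_mouth between -0.072 and 0.072 m and x of offcut_tube in the frame of chute_mouth between -0.118 and 0.118 m and y of offcut_tube in the frame of chute_mouth between -0.072 and 0.072 m), for 0.2 s.
2. the carriage is fully at its near stop (value of joint carriage below 0.005 m), for 0.2 s.
3. the carriage has been run to its far stop (value of joint carriage above 0.135 m), for 0.2 s.
4. the carriage is back at its near stop (value of joint carriage below 0.005 m), for 0.2 s.
At the end, for the whole second after the job is handed in: All offcuts lie in the chute (origin more than 40 mm below the table top, within the outline of the chute), the carriage is within 5 mm of its near stop, and every finished part stands at rest on the basket's floor, upright to within 10 degrees (all of step 1 and x of block in the frame of basket_in between -0.04 and 0.04 m and y of block in the frame of basket_in between -0.11 and 0.11 m and z of block in the frame of basket_in between -0.01 and 0.012 m and angle between each of block, round, tube, adapter's own z axis and vertical below 0.17 rad and x of round in the frame of basket_in between -0.04 and 0.04 m and y of round in the frame of basket_in between -0.11 and 0.11 m and z of round in the frame of basket_in between -0.01 and 0.012 m and x of tube in the frame of basket_in between -0.04 and 0.04 m and y of tube in the frame of basket_in between -0.11 and 0.11 m and z of tube in the frame of basket_in between -0.01 and 0.012 m and x of adapter in the frame of basket_in between -0.04 and 0.04 m and y of adapter in the frame of basket_in between -0.11 and 0.11 m and z of adapter in the frame of basket_in between -0.01 and 0.012 m and value of joint carriage below 0.005 m and linear speed of each of offcut_angle, offcut_flat, offcut_tube, block, round, tube, adapter below 0.03 m/s); the robot touches nothing.
It fails at once if an offcut was lifted more than 50 mm off the saw table instead of being pushed (height (world z) of any of offcut_angle, offcut_flat, offcut_tube above 0.2 m).
It fails at once if the carriage was thrown along faster than 0.4 m/s (velocity of joint carriage above 0.4 m/s or velocity of joint carriage below -0.4 m/s).
It fails at once if the mug, screwdriver or caliper was moved more than 30 mm (distance of any of mug, screwdriver, caliper from where it was at the start of the episode above 0.03 m).
Of offcut_angle, offcut_flat, offcut_tube only 2 to 3 are there at a start; the rules pass over those that are not, and their reading is None.
Of block, round, tube, adapter only 3 to 4 are there at a start; the rules pass over those that are not, and their reading is None.
At some moment in a run one of offcut_angle, offcut_flat, offcut_tube, block, round, tube, adapter may be knocked a few centimetres aside while the robot is not near it.
It also fails if it takes over 210 s, if anything falls off the work surface, if the arm or the gripper's body presses on something with over 40 N, if the wrist force passes 120 N, or if a joint passes its speed limit or range.

## Working session

There is one attempt and no reset: what is moved stays moved. The work goes in short steps, Python scripts to look and compute and a tool call to move; the robot and the scene stay as the last step left them, time stands still between calls to the robot, and variables do not carry over. Pictures are saved under pics/ and viewed, at most 16 in all, crops included, and the job is handed in when it is done.

```bash
ls; mkdir -p pics
```

Create h.py:
```python
from plant import robot
import numpy as np, cv2
def snap(name,fn,crop=None,scale=1):
    c=robot.read_camera(name); im=cv2.cvtColor(c["image"],cv2.COLOR_RGB2BGR)
    np.savez('pics/'+fn+'.npz',**{k:np.array(v) for k,v in c.items()})
    if crop: im=im[crop[1]:crop[3],crop[0]:crop[2]]
    if scale!=1: im=cv2.resize(im,None,fx=scale,fy=scale,interpolation=cv2.INTER_CUBIC)
    cv2.imwrite('pics/'+fn+'.png',im)
def ray(fn,u,v,z):
    c=np.load('pics/'+fn+'.npz'); R=c['R'];t=c['t']
    d=R.T@np.array([(u-c['cx'])/c['fx'],(v-c['cy'])/c['fy'],1]); o=-R.T@t
    return o+d*(z-o[2])/d[2]
def proj(fn,X):
    c=np.load('pics/'+fn+'.npz'); p=c['R']@np.array(X)+c['t']
    return np.array([c['fx']*p[0]/p[2]+c['cx'],c['fy']*p[1]/p[2]+c['cy']])
```

Run:
```python
from h import *
for n in ('top','side','wrist'): snap(n,n+'0',scale=1.5)
print({k:np.round(v,3) for k,v in robot.read_state().items()})
for n in('top','side'):
    c=np.load(f'pics/{n}0.npz');print(n,-c['R'].T@c['t'],c['fx'])
```

```text
pics
plant.py
{'t': np.float64(0.15), 'q': array([-1.394,  0.131,  1.489,  0.   ,  1.523, -0.085]), 'dq': array([-0.001, -0.002, -0.003,  0.002, -0.001,  0.001]), 'joint_torque': array([-0.0000e+00, -5.6048e+01, -4.9233e+01,  7.7000e-02,  3.1000e-02,
       -0.0000e+00]), 'tool_pos': array([ 0.155, -0.579,  0.24 ]), 'orientation': array([-3.113, -0.41 ,  0.   ]), 'force': array([-0.244,  0.016, -0.351]), 'wrist_torque': array([-0.036,  0.017, -0.012]), 'gripper_force': np.float64(0.0), 'opening': np.float64(0.093)}
top [ 0.4756952  -0.03094914  1.25223256] 429.8867392966605
side [0.25662661 0.66436274 1.0450987 ] 470.55246854290243
```

View pics/top0.png

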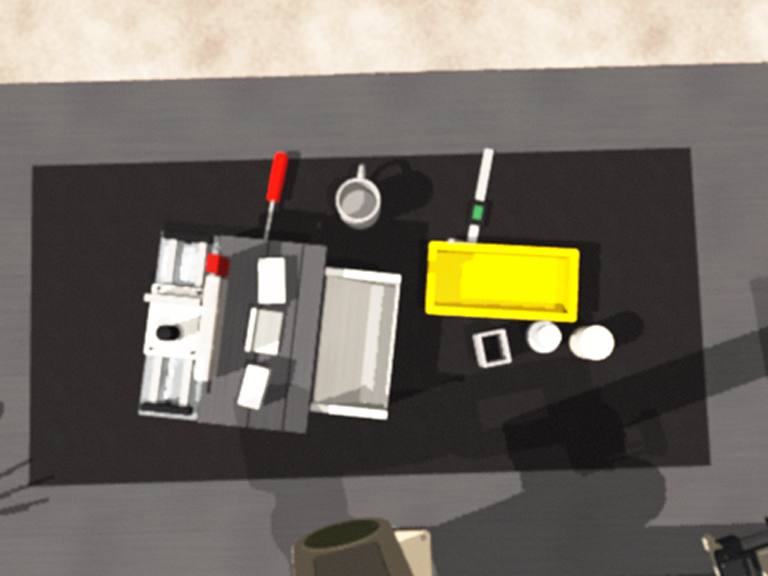

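View pics/side0.png

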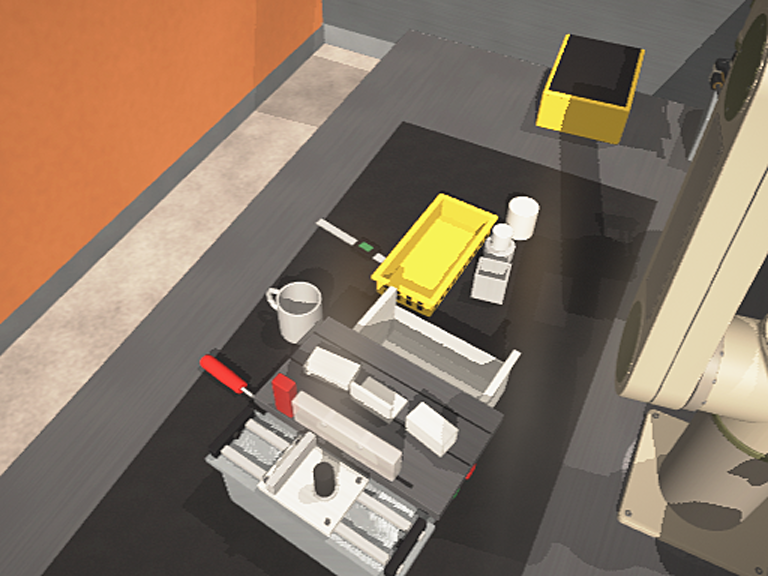

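The top view shows three offcuts on the table at (272,280), (265,331) and (252,386). The finished parts are the tube at (492,348), the adapter at (544,337) and the round at (592,342). There is no block. I'll enlarge this for accuracy.

Run:
```python
from h import *
im=cv2.imread('pics/top0.png'); im=cv2.resize(im,(512,384),interpolation=cv2.INTER_AREA)
c=np.load('pics/top0.npz'); im=cv2.cvtColor(c['image'],cv2.COLOR_RGB2BGR)
cv2.imwrite('pics/sawz.png',cv2.resize(im[145:295,85:275],None,fx=4,fy=4,interpolation=cv2.INTER_CUBIC))
cv2.imwrite('pics/baskz.png',cv2.resize(im[150:255,275:425],None,fx=5,fy=5,interpolation=cv2.INTER_CUBIC))
```

```text
(no output)
```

View pics/sawz.png

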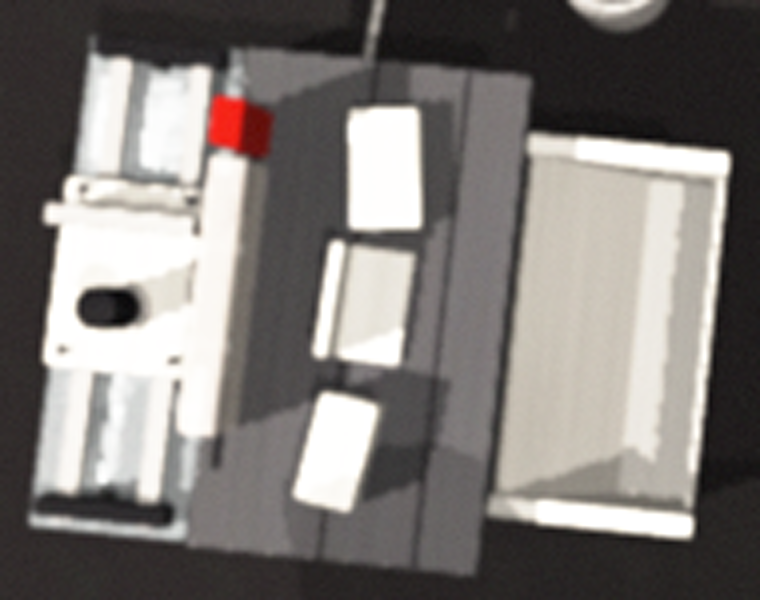

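View pics/baskz.png

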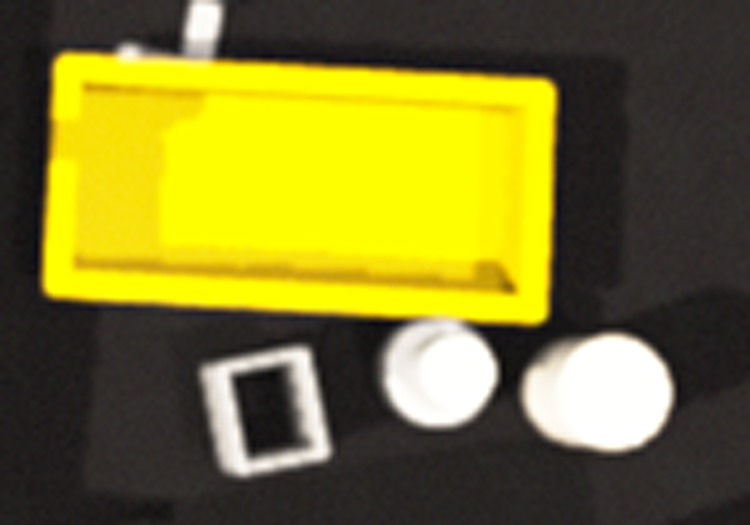

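Create m.py:
```python
from h import *
S=lambda p,z:ray('top0',85+p[0]/4-.5+.125,145+p[1]/4-.375,z)
B=lambda p,z:ray('top0',275+p[0]/5-.4,150+p[1]/5-.4,z)
tc=np.array([S(p,.15) for p in[(532,76),(475,575),(187,547)]])
dx=tc[0]-tc[1]; yaw=np.arctan2(dx[1],dx[0]); print('table',tc.round(4),np.linalg.norm(dx),np.linalg.norm(tc[2]-tc[1]),yaw)
cs,sn=np.cos(yaw),np.sin(yaw)
R=np.array([[cs,-sn],[sn,cs]])
O=((tc[0]+tc[1])/2)[:2]+R@[0,.150]
O2=((tc[2]+tc[1])/2)[:2]+R@[.160,.0575]
print('O',O,O2); O=(O+O2)/2
L=lambda X:R.T@(X[:2]-O)
W=lambda x,y:R@[x,y]+O
if __name__=='__main__':
    for n,z,ps in[('flat',.168,[(347,108),(420,106),(422,228),(350,230)]),('angleleg',.19,[(330,240),(347,240),(329,358),(314,357)]),('anglebase',.156,[(415,250),(402,366)]),('tube',.184,[(320,392),(380,402),(350,513),(293,494)]),('grip',.208,[(95,308)]),('chute',.12,[(728,155),(692,535)])]:
        print(n,*[(1000*L(S(p,z))).round().tolist() for p in ps])
    bc=np.array([B(p,.049) for p in[(52,55),(556,80),(548,325),(43,298)]]);print('bask',bc.round(4).tolist(),bc.mean(0), bc[0]-bc[1],bc[0]-bc[3])
    tt=np.array([B(p,.065) for p in[(200,364),(310,346),(331,460),(232,476)]]);print('tube',tt.round(4).tolist(),tt.mean(0))
    print('adapter',B((462,372),.07),'round',B((612,392),.07))
    print('grip world',S((95,308),.208))
```

```bash
python3 m.py
```

```text
table [[0.6334 0.0631 0.15  ]
 [0.3166 0.1063 0.15  ]
 [0.3394 0.2881 0.15  ]] 0.3197398213884968 0.18317449304817715 -0.13561489397104065
O [0.49523902 0.2333301 ] [0.49430566 0.2325313 ]
flat [125.0, -37.0] [131.0, -83.0] [55.0, -93.0] [48.0, -48.0]
angleleg [40.0, -41.0] [41.0, -52.0] [-32.0, -49.0] [-32.0, -40.0]
anglebase [41.0, -89.0] [-33.0, -89.0]
tube [-53.0, -45.0] [-56.0, -83.0] [-125.0, -72.0] [-117.0, -36.0]
grip [-16.0, 91.0]
chute [126.0, -281.0] [-124.0, -284.0]
bask [[0.6509, -0.1185, 0.049], [0.6285, -0.4023, 0.049], [0.4907, -0.3909, 0.049], [0.514, -0.1088, 0.049]] [ 0.57105701 -0.25512851  0.049     ] [0.02239118 0.28387307 0.        ] [ 0.13690003 -0.00967482  0.        ]
tube [[0.4746, -0.1931, 0.065], [0.4828, -0.2542, 0.065], [0.4199, -0.263, 0.065], [0.4128, -0.2083, 0.065]] [ 0.44753963 -0.22963854  0.065     ]
adapter [ 0.46607113 -0.33607277  0.07      ] round [ 0.4527278  -0.41790262  0.07      ]
grip world [0.49122877 0.32568532 0.208     ]
```

Create w.py:
```python
import sys
from m import R,O
from h import *
from scipy.spatial.transform import Rotation as Ro
s=robot.read_state(); p=s['tool_pos']; M=Ro.from_rotvec(s['orientation']).as_matrix()
print('t',round(s['t'],1),'pos',np.round(p,4),'saw',(1000*(R.T@(p[:2]-O))).round(1),'psi',round(np.arctan2(M[1,0],M[0,0]),3),'F',np.round(s['force'],1),'op',round(s['opening'],4),'q6',round(s['q'][5],2))
if len(sys.argv)>3: # world target x y z -> tool deltas
    print('tool d',(M.T@(np.array(list(map(float,sys.argv[1:4])))-p)).round(4))
```

```text
(no output)
```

>>> nudge_tcp(offsets=[[0.045,[0,0,-0.04],0],[0.045,[0,0,0],-0.15],[0.045,[0,0,0],-0.15],[0.045,[0,0,0],-0.15],[0.045,[0,0,0],-0.15],[0.045,[0,0,0],-0.15],[0.045,[0,0,0],-0.15],[0.045,[0,0,0],-0.15],[0.045,[0,0,0],-0.123],[0.045,[0,0.046,0],0],[0.045,[0,0.046,0],0],[0.045,[0,0.046,0],0],[0.045,[0,0.046,0],0],[0.045,[0,0.046,0],0],[0.045,[0.02,0,0],0]], squeeze=20)

```text
t: 1.65
tool_pos: [0.3904, -0.5907, 0.2735]
orientation: [-2.359, -2.064, -0.004]
force: [-1.0, 0.4, -1.6]
opening: 0.0449
gripper_force: 0.0
```

```bash
python3 w.py|tail -1
```

```text
t 1.6 pos [ 0.3904 -0.5907  0.2735] saw [   8.  -830.2] psi 1.438 F [-1.   0.4 -1.6] op 0.0449 q6 -0.93
```

>>> nudge_tcp(offsets=[[0.045,[0.045,0,0],0],[0.045,[0.045,0,0],0],[0.045,[0.045,0,0],0],[0.045,[0.045,0,0],0],[0.045,[0.045,0,0],0],[0.045,[0.045,0,0],0],[0.045,[0.045,0,0],0],[0.045,[0.045,0,0],0],[0.045,[0.045,0,0],0],[0.045,[0.045,0,0],0],[0.045,[0.045,0,0],0],[0.045,[0.045,0,0],0],[0.045,[0.045,0,0],0],[0.045,[0.045,0,0],0],[0.045,[0.045,0,0],0],[0.045,[0.045,0,0],0],[0.045,[0.045,0,0],0],[0.045,[0.045,0,0],0],[0.045,[0,0,0],0]])

```text
t: 3.55
tool_pos: [0.4951, 0.2163, 0.2798]
orientation: [-2.361, -2.07, 0.0]
force: [-1.0, -1.4, 0.1]
opening: 0.0451
gripper_force: 0.0
```

```bash
python3 w.py
```

```text
table [[0.6334 0.0631 0.15  ]
 [0.3166 0.1063 0.15  ]
 [0.3394 0.2881 0.15  ]] 0.3197398213884968 0.18317449304817715 -0.13561489397104065
O [0.49523902 0.2333301 ] [0.49430566 0.2325313 ]
t 3.5 pos [0.4951 0.2163 0.2798] saw [  2.6 -16.4] psi 1.44 F [-1.  -1.4  0.1] op 0.0451 q6 0.45
```

>>> nudge_tcp(offsets=[[0.045,[0,0,0.03],0],[0.045,[0,0,0.03],0],[0.045,[0,0,0.025],0],[0.045,[0,0,0.016],0],[0.045,[0,0,0],0],[0.045,[-0.01,0,0],0],[0.045,[-0.01,0,0],0],[0.045,[-0.012,0,0],0],[0.045,[-0.012,0,0],0],[0.045,[-0.012,0,0],0],[0.045,[-0.012,0,0],0],[0.045,[-0.012,0,0],0],[0.045,[-0.012,0,0],0]])

```text
t: 4.85
tool_pos: [0.4831, 0.1194, 0.1797]
orientation: [2.367, 2.065, 0.0]
force: [-0.5, 1.1, 0.2]
opening: 0.045
gripper_force: 0.3
```

```bash
python3 w.py|tail -1
```

```text
t 4.8 pos [0.4831 0.1194 0.1797] saw [   3.8 -114.1] psi 1.435 F [-0.5  1.1  0.2] op 0.045 q6 0.28
```

>>> nudge_tcp(offsets=[[0.045,[-0.012,0,0],0],[0.045,[-0.012,0,0],0],[0.045,[-0.012,0,0],0],[0.045,[-0.012,0,0],0],[0.045,[-0.01,0,0],0],[0.045,[0,0,0],0],[0.045,[0,0,0],0]])

```text
t: 5.55
tool_pos: [0.4754, 0.0628, 0.1797]
orientation: [-2.368, -2.064, -0.0]
force: [-0.3, -0.1, 0.5]
opening: 0.0451
gripper_force: 0.0
```

```bash
python3 w.py|tail -1; python3 -c "
from h import *
snap('top','top1',(85,145,275,295),4)"
```

```text
t 5.5 pos [0.4754 0.0628 0.1797] saw [   3.8 -171.2] psi 1.434 F [-0.3 -0.1  0.5] op 0.0451 q6 0.16
```

View pics/top1.png

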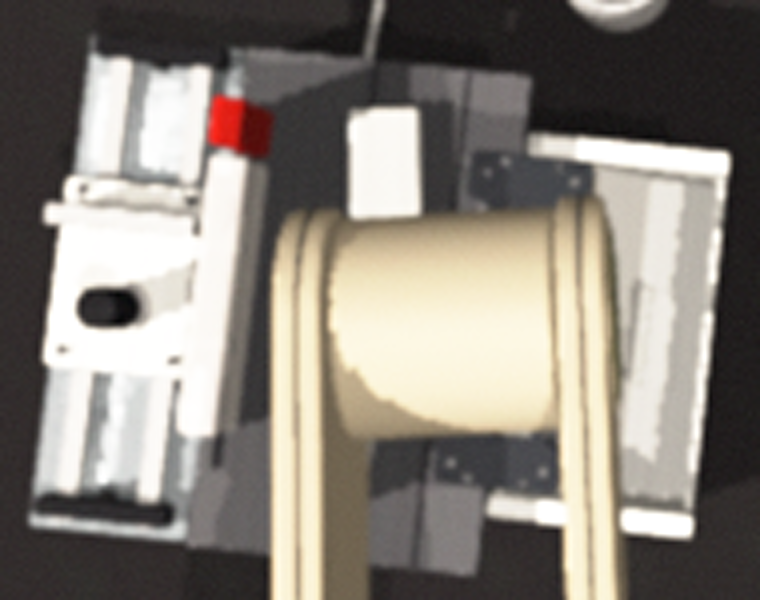

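The angle has gone over the ledge into the chute and the flat hasn't moved. Next I'll push the flat towards mid-table from its far end.

>>> nudge_tcp(offsets=[[0,[0,0,-0.045],0],[0,[0,0,-0.045],0],[0,[0,0.04,0],0],[0,[0,0.04,0],0],[0,[0,0.04,0],0],[0,[0.04,0.042,0],0],[0,[0.04,0,0],0],[0,[0.031,0,0],0],[0,[0,0,0],0],[0,[0,0,0.045],0],[0,[0,0,0.043],0],[0,[0,0,0],0]])

```text
t: 6.8
tool_pos: [0.6413, 0.1459, 0.175]
orientation: [-2.363, -2.063, 0.012]
force: [-0.5, 0.3, -1.0]
opening: 0.0007
gripper_force: 0.0
```

```bash
python3 w.py|tail -1
```

```text
t 6.8 pos [0.6413 0.1459 0.175 ] saw [156.9 -66.5] psi 1.435 F [-0.5  0.3 -1. ] op 0.0007 q6 0.28
```

>>> nudge_tcp(offsets=[[0,[0.004,0,0],0],[0,[0,0,0],0]])

```text
t: 7.0
tool_pos: [0.646, 0.1508, 0.1842]
orientation: [2.366, 2.065, 0.004]
force: [0.1, -0.1, -0.4]
opening: 0.0009
gripper_force: 0.0
```

```bash
python3 w.py|tail -1
```

```text
t 7.0 pos [0.646  0.1508 0.1842] saw [160.9 -61. ] psi 1.435 F [ 0.1 -0.1 -0.4] op 0.0009 q6 0.29
```

>>> nudge_tcp(offsets=[[0,[0,-0.01,0],0],[0,[0,-0.01,0],0],[0,[0,-0.01,0],0],[0,[0,-0.01,0],0],[0,[0,-0.01,0],0],[0,[0,-0.01,0],0],[0,[0,0,0],0],[0,[0,0.02,0],0],[0,[0,0.02,-0.04],0],[0,[0,0,-0.04],0],[0,[0,0.04,0],0],[0,[0.03,0.05,0],0],[0,[0,0.05,0],0],[0,[0,0.01,0],0]])

```text
t: 8.4
tool_pos: [0.7704, 0.1586, 0.2546]
orientation: [-2.365, -2.062, 0.011]
force: [-0.1, -0.1, -1.4]
opening: 0.0006
gripper_force: 0.0
```

```bash
python3 w.py|tail -1
python3 -c "
from h import *
snap('top','top2',(85,145,275,295),4)"
```

```text
t 8.4 pos [0.7704 0.1586 0.2546] saw [283.2 -36.4] psi 1.434 F [-0.1 -0.1 -1.4] op 0.0006 q6 0.27
```

View pics/top2.png

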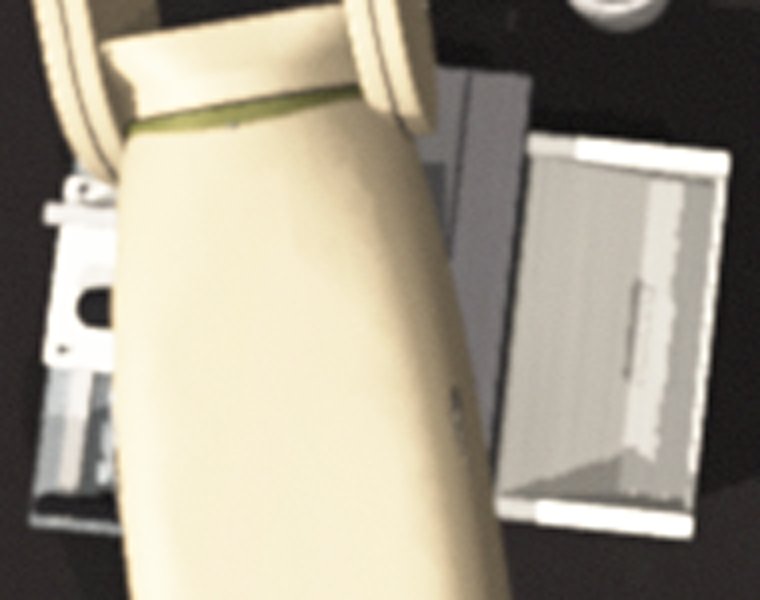

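The arm hides the offcuts here, though the angle can be seen in the chute. I'll use the wrist camera from above.

>>> nudge_tcp(offsets=[[0.045,[0,-0.045,-0.03],0],[0.045,[0,-0.045,-0.03],0],[0.045,[0,-0.045,0],0],[0.045,[0,-0.045,0],0],[0.045,[0.0,-0.045,0],0],[0.045,[0.014,-0.02,0],0],[0.045,[0,0,0],0],[0.045,[0,0,0],0]])

```text
t: 9.25
tool_pos: [0.5339, 0.2057, 0.3175]
orientation: [2.366, 2.067, 0.001]
force: [0.2, 0.6, -0.5]
opening: 0.0449
gripper_force: 0.0
```

```bash
python3 w.py|tail -1
python3 -c "
from h import *
snap('wrist','wr2')"
```

```text
t 9.2 pos [0.5339 0.2057 0.3175] saw [ 42.5 -21.7] psi 1.436 F [ 0.2  0.6 -0.5] op 0.0449 q6 0.41
```

View pics/wr2.png

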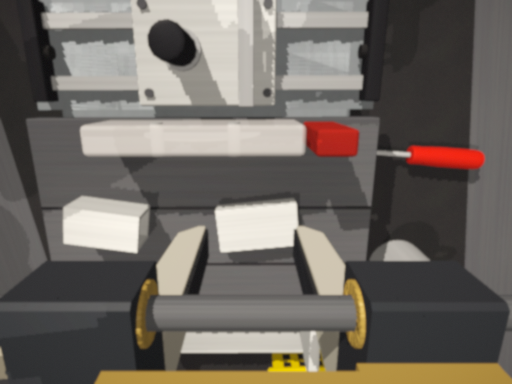

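```bash
python3 - <<'E'|tail -2
from m import *
print('flat',[(1000*L(ray('wr2',u,v,.168))).round().tolist() for u,v in[(216,207),(296,201),(297,245),(222,250)]])
print('tube',[(1000*L(ray('wr2',u,v,.184))).round().tolist() for u,v in[(80,197),(149,208),(140,228),(72,215)]], 'grip',L(ray('wr2',170,40,.208)))
E
```

```text
flat [[11.0, -45.0], [83.0, -39.0], [86.0, -83.0], [15.0, -88.0]]
tube [[-104.0, -31.0], [-46.0, -41.0], [-55.0, -59.0], [-113.0, -47.0]] grip [-0.01369092  0.08955875]
```

>>> nudge_tcp(offsets=[[0.045,[0.006,0.006,0.03],0],[0.045,[0,0,0.04],0],[0.045,[0,0,0.04],0],[0.045,[0,0,0.02],0],[0.045,[0,0,0.008],0],[0.045,[-0.01,0,0],0],[0.045,[-0.01,0,0],0],[0.045,[-0.012,0,0],0],[0.045,[-0.012,0,0],0],[0.045,[-0.012,0,0],0],[0.045,[-0.012,0,0],0],[0.045,[-0.012,0,0],0],[0.045,[-0.012,0,0],0]])

```text
t: 10.6
tool_pos: [0.5291, 0.1184, 0.1793]
orientation: [2.367, 2.065, 0.0]
force: [0.9, 1.4, 1.4]
opening: 0.0451
gripper_force: 0.5
```

```bash
python3 w.py|tail -1
```

```text
t 10.6 pos [0.5291 0.1184 0.1793] saw [  49.5 -108.9] psi 1.435 F [0.9 1.4 1.4] op 0.0451 q6 0.26
```

>>> nudge_tcp(offsets=[[0.045,[-0.012,0,0],0],[0.045,[-0.012,0,0],0],[0.045,[-0.012,0,0],0],[0.045,[-0.012,0,0],0],[0.045,[-0.01,0,0],0],[0.045,[-0.006,0,0],0],[0.045,[0,0,0],0],[0,[0,0,-0.04],0],[0,[0,0,-0.05],0]])

```text
t: 11.5
tool_pos: [0.5186, 0.0563, 0.2672]
orientation: [-2.364, -2.063, 0.007]
force: [1.8, -0.1, -0.3]
opening: 0.0333
gripper_force: 0.0
```

```bash
python3 w.py|tail -1
```

```text
t 11.5 pos [0.5186 0.0563 0.2672] saw [  47.5 -171.8] psi 1.435 F [ 1.8 -0.1 -0.3] op 0.0333 q6 0.15
```

>>> nudge_tcp(offsets=[[0,[0,-0.04,0],0],[0,[0,-0.04,0],0],[0,[0,-0.04,0],0],[0,[0,-0.04,0],0],[0,[0.04,-0.04,0],0],[0,[0.04,-0.005,0],0],[0,[0.038,0,0],0],[0,[0,0,0],0],[0,[0,0,0.045],0],[0,[0,0,0.042],0],[0,[0,0,0],0],[0,[0,0,0],0]])

```text
t: 12.7
tool_pos: [0.337, 0.1952, 0.1826]
orientation: [-2.367, -2.065, 0.002]
force: [0.8, 0.2, 0.6]
opening: 0.0005
gripper_force: 0.0
```

```bash
python3 w.py|tail -1
```

```text
t 12.7 pos [0.337  0.1952 0.1826] saw [-151.2  -58.7] psi 1.435 F [0.8 0.2 0.6] op 0.0005 q6 0.53
```

>>> nudge_tcp(offsets=[[0,[0.004,0,0],0],[0,[0,0.01,0],0],[0,[0,0.01,0],0],[0,[0,0.01,0],0],[0,[0,0.01,0],0],[0,[0,0.01,0],0],[0,[0,0.01,0],0],[0,[0,0.005,0],0],[0,[0,-0.015,0],0],[0,[0,-0.015,-0.04],0],[0.045,[0.02,0.0,-0.05],0],[0.045,[0.018,0.03,-0.04],0],[0.045,[0,0.03,0],0],[0.045,[0,0.02,0],0],[0.045,[0,0,0],0],[0.045,[0,0,0],0]])

```text
t: 14.3
tool_pos: [0.4548, 0.2191, 0.3056]
orientation: [-2.367, -2.064, 0.002]
force: [0.4, -0.5, 0.6]
opening: 0.0427
gripper_force: 0.0
```

```bash
python3 w.py|tail -1
python3 -c "
from h import *
snap('wrist','wr3')"
```

```text
t 14.3 pos [0.4548 0.2191 0.3056] saw [-37.7 -19.1] psi 1.434 F [ 0.4 -0.5  0.6] op 0.0427 q6 0.48
```

View pics/wr3.png

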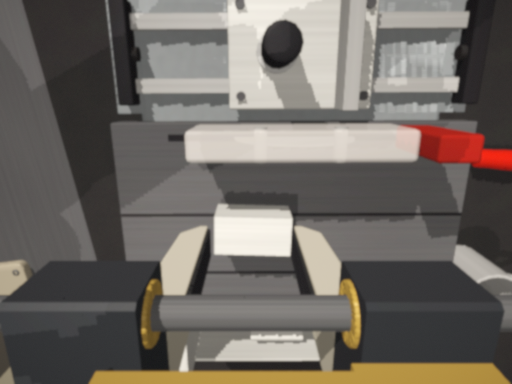

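The tube offcut now sits square and centred under the fingers (top spans u 214–292). I'll push it off.

>>> nudge_tcp(offsets=[[0.04,[0.003,0,0.03],0],[0.04,[0,0,0.04],0],[0.04,[0,0,0.03],0],[0.04,[0,0,0.02],0],[0.04,[0,0,0.006],0],[0.04,[-0.01,0,0],0],[0.04,[-0.01,0,0],0],[0.04,[-0.012,0,0],0],[0.04,[-0.012,0,0],0],[0.04,[-0.012,0,0],0],[0.04,[-0.012,0,0],0],[0.04,[-0.012,0,0],0],[0.04,[-0.012,0,0],0]])

```text
t: 15.65
tool_pos: [0.4427, 0.13, 0.1803]
orientation: [2.367, 2.065, 0.0]
force: [0.3, 0.9, 0.9]
opening: 0.0395
gripper_force: 0.4
```

```bash
python3 w.py|tail -1
```

```text
t 15.7 pos [0.4427 0.13   0.1803] saw [ -37.6 -109. ] psi 1.435 F [0.3 0.9 0.9] op 0.0395 q6 0.31
```

>>> nudge_tcp(offsets=[[0.045,[-0.012,0,0],0],[0.045,[-0.012,0,0],0],[0.045,[-0.012,0,0],0],[0.045,[-0.012,0,0],0],[0.045,[-0.01,0,0],0],[0.045,[-0.008,0,0],0],[0.045,[0,0,0],0],[0.06,[0,0,-0.04],0],[0.06,[0,0,-0.05],0],[0.06,[-0.05,0,-0.02],0],[0.06,[-0.05,0,0],0],[0.06,[-0.05,0,0],0],[0.06,[-0.05,0,0],0],[0.06,[-0.05,0,0],0],[0.06,[0,0,0],0]])

```text
t: 17.15
tool_pos: [0.3992, -0.1833, 0.2886]
orientation: [2.374, 2.057, -0.003]
force: [0.5, 1.4, -0.6]
opening: 0.0599
gripper_force: 0.0
```

```bash
python3 w.py|tail -1
python3 -c "
from h import *
snap('top','top4',(85,145,275,295),4)"
```

```text
t 17.1 pos [ 0.3992 -0.1833  0.2886] saw [ -38.4 -425.4] psi 1.428 F [ 0.5  1.4 -0.6] op 0.0599 q6 -0.4
```

View pics/top4.png

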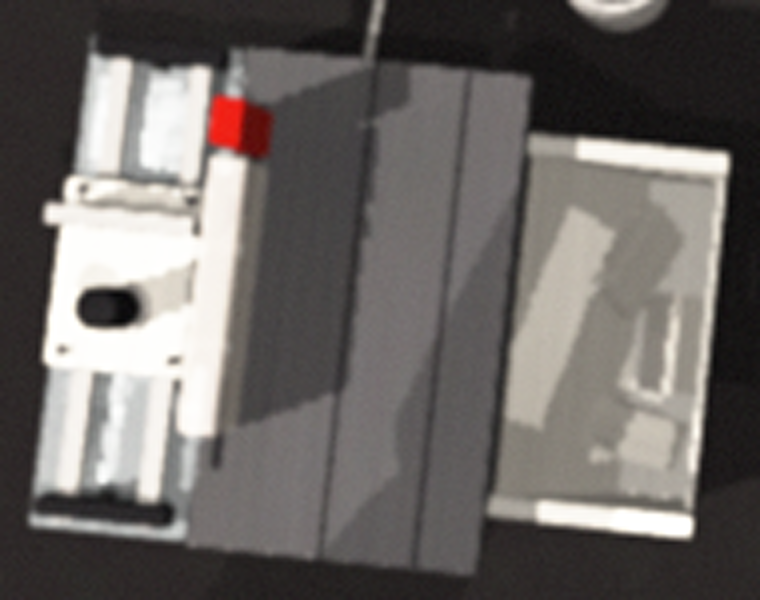

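All three offcuts are in the chute and the table is clear. Next is the carriage.

>>> nudge_tcp(offsets=[[0.06,[0.045,0,0],0],[0.06,[0.045,0,0],0],[0.06,[0.045,0,0],0],[0.06,[0.045,0,0],0],[0.06,[0.045,0,0],0],[0.06,[0.045,0,0],0],[0.06,[0.045,0,0],0],[0.06,[0.045,0,0],0],[0.06,[0.045,0.023,0],0],[0.06,[0.045,0,0],0],[0.06,[0.045,0,0],0],[0.06,[0.02,0,0],0],[0.06,[0,0,0],0],[0.06,[0,0,0],0]])

```text
t: 18.6
tool_pos: [0.4915, 0.3296, 0.2884]
orientation: [-2.364, -2.069, 0.002]
force: [0.6, -0.3, -0.5]
opening: 0.06
gripper_force: 0.0
```

```bash
python3 w.py|tail -1
```

```text
t 18.6 pos [0.4915 0.3296 0.2884] saw [-16.3  95.4] psi 1.438 F [ 0.6 -0.3 -0.5] op 0.06 q6 0.64
```

>>> nudge_tcp(offsets=[[0.06,[-0.005,0.001,0.04],0],[0.06,[0,0,0.03],0],[0.06,[0,0,0.012],0],[0.06,[0,0,0],0],[0.0,[0,0,0],0],[0.0,[0,0,0],0],[0,[0,0,0],0],[0,[0,0,0],0],[0,[0,0,0],0]], squeeze=15)

```text
t: 19.5
tool_pos: [0.4932, 0.3236, 0.2077]
orientation: [-2.367, -2.065, -0.001]
force: [-2.5, 0.0, 3.9]
opening: 0.0275
gripper_force: 15.0
```

```bash
python3 w.py|tail -1
```

```text
t 19.5 pos [0.4932 0.3236 0.2077] saw [-13.9  89.6] psi 1.435 F [-2.5  0.   3.9] op 0.0275 q6 0.63
```

>>> nudge_tcp(offsets=[[0,[0,-0.008,0],0],[0,[0,-0.01,0],0],[0,[0,-0.01,0],0],[0,[0,-0.01,0],0],[0,[0,-0.01,0],0],[0,[0,-0.01,0],0],[0,[0,0,0],0]])

```text
t: 20.2
tool_pos: [0.4339, 0.3314, 0.2077]
orientation: [-2.366, -2.066, 0.0]
force: [-2.6, -1.9, 8.8]
opening: 0.0277
gripper_force: 15.0
```

```bash
python3 w.py|tail -1
```

```text
t 20.2 pos [0.4339 0.3314 0.2077] saw [-73.6  89.4] psi 1.436 F [-2.6 -1.9  8.8] op 0.0277 q6 0.69
```

>>> nudge_tcp(offsets=[[0,[0,-0.008,0],0],[0,[0,-0.005,0],0],[0,[0,-0.004,0],0],[0,[0,0,0],0]])

```text
t: 20.6
tool_pos: [0.4205, 0.3332, 0.2077]
orientation: [2.365, 2.063, 0.008]
force: [13.9, -0.6, -0.1]
opening: 0.0278
gripper_force: 15.0
```

```bash
python3 w.py|tail -1
```

```text
t 20.6 pos [0.4205 0.3332 0.2077] saw [-87.1  89.3] psi 1.434 F [13.9 -0.6 -0.1] op 0.0278 q6 0.71
```

>>> nudge_tcp(offsets=[[0,[0,-0.003,0],0],[0,[0,-0.002,0],0],[0,[0,0,0],0],[0,[0,0,0],0]])

```text
t: 21.0
tool_pos: [0.4187, 0.3334, 0.2076]
orientation: [2.364, 2.059, 0.014]
force: [30.1, -0.4, -9.2]
opening: 0.0311
gripper_force: 15.0
```

```bash
python3 w.py|tail -1
```

```text
t 21.0 pos [0.4187 0.3334 0.2076] saw [-89.   89.3] psi 1.433 F [30.1 -0.4 -9.2] op 0.0311 q6 0.72
```

That's the near stop (30 N, no further movement). Now out to the far stop.

>>> nudge_tcp(offsets=[[0,[0,0.006,0],0],[0,[0,0.008,0],0],[0,[0,0.01,0],0],[0,[0,0.01,0],0],[0,[0,0.01,0],0],[0,[0,0.01,0],0],[0,[0,0.01,0],0],[0,[0,0.01,0],0],[0,[0,0.01,0],0],[0,[0,0.01,0],0],[0,[0,0.01,0],0],[0,[0,0.01,0],0],[0,[0,0.01,0],0],[0,[0,0.008,0],0],[0,[0,0.004,0],0],[0,[0,0,0],0],[0,[0,0,0],0]])

```text
t: 22.7
tool_pos: [0.5481, 0.3163, 0.2075]
orientation: [-2.367, -2.066, -0.002]
force: [2.6, 1.3, 4.3]
opening: 0.0276
gripper_force: 15.0
```

```bash
python3 w.py|tail -1
```

```text
t 22.7 pos [0.5481 0.3163 0.2075] saw [41.6 89.8] psi 1.435 F [2.6 1.3 4.3] op 0.0276 q6 0.58
```

>>> nudge_tcp(offsets=[[0,[0,0.006,0],0],[0,[0,0.005,0],0],[0,[0,0.004,0],0],[0,[0,0,0],0],[0,[0,0,0],0],[0,[0,0,0],0]])

```text
t: 23.3
tool_pos: [0.5597, 0.3148, 0.2073]
orientation: [-2.362, -2.065, 0.007]
force: [-14.9, 0.3, 13.0]
opening: 0.0276
gripper_force: 15.0
```

```bash
python3 w.py|tail -1
```

```text
t 23.3 pos [0.5597 0.3148 0.2073] saw [53.2 89.9] psi 1.437 F [-14.9   0.3  13. ] op 0.0276 q6 0.56
```

Far stop reached: 140 mm of travel and the force is rising. Now back.

>>> nudge_tcp(offsets=[[0,[0,0.002,0],0],[0,[0,0,0],0],[0,[0,0,0],0],[0,[0,-0.006,0],0],[0,[0,-0.008,0],0],[0,[0,-0.01,0],0],[0,[0,-0.01,0],0],[0,[0,-0.01,0],0],[0,[0,-0.01,0],0],[0,[0,-0.01,0],0],[0,[0,-0.01,0],0],[0,[0,-0.01,0],0],[0,[0,-0.01,0],0],[0,[0,-0.01,0],0],[0,[0,-0.01,0],0],[0,[0,-0.01,0],0],[0,[0,-0.008,0],0],[0,[0,0,0],0]])

```text
t: 25.1
tool_pos: [0.433, 0.3316, 0.2071]
orientation: [-2.365, -2.066, 0.001]
force: [-1.8, 2.2, 7.1]
opening: 0.0276
gripper_force: 15.0
```

```bash
python3 w.py|tail -1
```

```text
t 25.1 pos [0.433  0.3316 0.2071] saw [-74.5  89.4] psi 1.436 F [-1.8  2.2  7.1] op 0.0276 q6 0.69
```

>>> nudge_tcp(offsets=[[0,[0,-0.008,0],0],[0,[0,-0.006,0],0],[0,[0,-0.005,0],0],[0,[0,-0.001,0],0],[0,[0,0,0],0],[0,[0,0,0],0]])

```text
t: 25.7
tool_pos: [0.4197, 0.3334, 0.207]
orientation: [2.364, 2.059, 0.013]
force: [30.7, 3.2, -10.6]
opening: 0.0291
gripper_force: 15.0
```

```bash
python3 w.py|tail -1
```

```text
t 25.7 pos [0.4197 0.3334 0.207 ] saw [-88.   89.3] psi 1.433 F [ 30.7   3.2 -10.6] op 0.0291 q6 0.72
```

The carriage is back at the near stop. I'll release it, rise, and look at the parts again.

>>> nudge_tcp(offsets=[[0.06,[0,0.003,0],0],[0.06,[0,0,0],0],[0.06,[0,0,0],0],[0.06,[0,0,0],0],[0.07,[0,0,-0.03],0],[0.07,[0,0,-0.04],0],[0.07,[0,0,-0.02],0],[0.07,[0,0,0],-0.06]], squeeze=30)

```text
t: 26.5
tool_pos: [0.4187, 0.3345, 0.3012]
orientation: [2.303, 2.136, 0.009]
force: [-0.5, -0.7, -0.1]
opening: 0.0699
gripper_force: 0.0
```

```bash
python3 w.py|tail -1
```

Run:
```python
from h import *
snap('top','top5')
im=cv2.imread('pics/top5.png'); a=im[145:295,85:275]; b=im[150:255,275:425]
cv2.imwrite('pics/top5.png',np.hstack([cv2.resize(a[:105],None,fx=2,fy=2),cv2.resize(b,None,fx=2.6,fy=2.6,interpolation=cv2.INTER_CUBIC)[:210]]))
c=np.load('pics/top0.npz')['image'][195:255,300:425].astype(int); d=np.load('pics/top5.npz')['image'][195:255,300:425].astype(int)
print('diff px',(abs(c-d).max(2)>60).sum())
# marks blobs
g=d.min(2)>150; n,l,s,ce=cv2.connectedComponentsWithStats(g.astype(np.uint8)); print(s[1:].tolist(),ce[1:].round(1).tolist())
```

```text
t 26.5 pos [0.4187 0.3345 0.3012] saw [-89.1  90.3] psi 1.496 F [-0.5 -0.7 -0.1] op 0.0699 q6 0.65
diff px 359
[[56, 18, 24, 19, 365], [80, 23, 29, 22, 497], [16, 25, 25, 25, 273]] [[67.2, 26.6], [94.4, 33.6], [27.5, 36.9]]
```

View pics/top5.png

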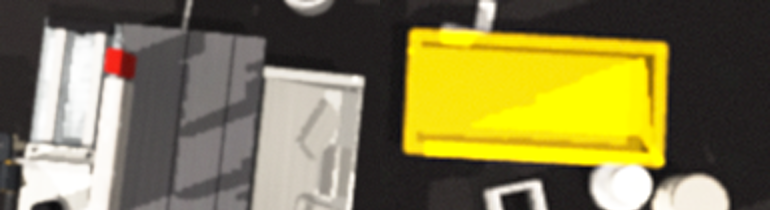

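The adapter seems to have been knocked aside towards the round, so I'll zoom in.

Run:
```python
from h import *
c=cv2.cvtColor(np.load('pics/top5.npz')['image'],cv2.COLOR_RGB2BGR)
cv2.imwrite('pics/top5z.png',cv2.resize(c[190:250,310:425],None,fx=6,fy=6,interpolation=cv2.INTER_CUBIC))
```

View pics/top5z.png

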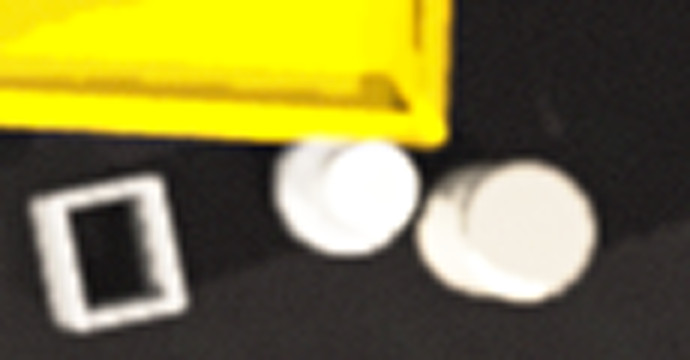

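Run:
```python
from h import *
B=lambda p,z:ray('top5',310+p[0]/6-.42,190+p[1]/6-.42,z).round(4)
print('ad',B((372,190),.07),'round',B((532,231),.07))
t=np.array([B(p,.065) for p in[(30,196),(160,175),(188,300),(70,330)]]);print(t.mean(0),t.tolist())
```

```text
ad [ 0.4732 -0.349   0.07  ] round [ 0.4524 -0.4213  0.07  ]
[ 0.449225 -0.2297    0.065   ] [[0.4751, -0.193, 0.065], [0.483, -0.2532, 0.065], [0.4254, -0.2636, 0.065], [0.4134, -0.209, 0.065]]
```

>>> nudge_tcp(offsets=[[0.085,[-0.05,0.01,0],0],[0.085,[-0.05,0.02,0],0],[0.085,[-0.05,0.02,0],0],[0.085,[-0.05,0.02,0],0],[0.085,[-0.05,0.02,0],0],[0.085,[-0.05,0,0],0],[0.085,[-0.05,0,0],0],[0.085,[-0.05,0,0],0],[0.085,[-0.05,0,0],0],[0.085,[-0.05,0,0],0],[0.085,[-0.05,0,0],0],[0.085,[-0.05,0,0],0],[0.085,[-0.05,0,0],0],[0.085,[-0.05,0,0],0],[0.085,[-0.05,0,0],0],[0.085,[0,0,0],0],[0.085,[0,0,0],0]])

```text
t: 28.25
tool_pos: [0.4451, -0.4058, 0.295]
orientation: [-2.305, -2.13, -0.001]
force: [-0.4, -0.5, 0.7]
opening: 0.0849
gripper_force: 0.0
```

```bash
python3 w.py .4525 -.42 .073|tail -2
```

```text
t 28.2 pos [ 0.4451 -0.4058  0.295 ] saw [  37.1 -639.6] psi 1.492 F [-0.4 -0.5  0.7] op 0.0849 q6 -0.75
tool d [-0.0141  0.009   0.2219]
```

>>> nudge_tcp(offsets=[[0.085,[-0.014,0.009,0.04],-0.004],[0.085,[0,0,0.05],0],[0.085,[0,0,0.05],0],[0.085,[0,0,0],0]])

```text
t: 28.65
tool_pos: [0.4505, -0.4143, 0.1481]
orientation: [-2.288, -2.131, -0.001]
force: [-0.9, 0.6, -1.0]
opening: 0.0849
gripper_force: 0.0
```

```bash
python3 w.py .4525 -.42 .073|tail -2
python3 -c "
from h import *
snap('wrist','wr5')"
```

```text
t 28.6 pos [ 0.4505 -0.4143  0.1481] saw [  43.7 -647.3] psi 1.5 F [-0.9  0.6 -1. ] op 0.0849 q6 -0.76
tool d [-0.0063  0.0031  0.075 ]
```

View pics/wr5.png

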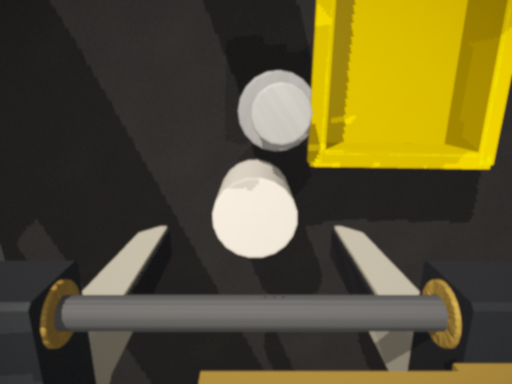

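Run:
```python
from h import *
print(ray('wr5',255,213,.07),ray('wr5',282,113,.07))
```

```bash
python3 w.py .4525 -.42 .073|tail -2
```

```text
[ 0.45197955 -0.4173814   0.07      ] [ 0.4737389  -0.35120252  0.07      ]
t 28.7 pos [ 0.4522 -0.4163  0.1531] saw [  45.6 -649.1] psi 1.5 F [-0.7  0.1  0.6] op 0.0849 q6 -0.76
tool d [-0.0041  0.0011  0.08  ]
```

>>> nudge_tcp(offsets=[[0.085,[-0.002,0,0.03],0],[0.085,[0,0,0.03],0],[0.085,[0,0,0.02],0],[0.085,[0,0,0],0],[0.04,[0,0,0],0],[0.04,[0,0,0],0],[0.04,[0,0,0],0],[0.04,[0,0,0],0],[0.04,[0,0,0],0],[0.04,[0,0,0],0],[0.04,[0,0,0],0]], squeeze=30)

```text
t: 29.8
tool_pos: [0.4542, -0.423, 0.0788]
orientation: [2.298, 2.138, -0.0]
force: [-2.2, 1.3, 7.7]
opening: 0.0593
gripper_force: 30.0
```

```bash
python3 w.py |tail -1
```

```text
t 29.8 pos [ 0.4542 -0.423   0.0788] saw [  48.5 -655.4] psi 1.499 F [-2.2  1.3  7.7] op 0.0593 q6 -0.76
```

>>> nudge_tcp(offsets=[[0.04,[0,0,-0.02],0],[0.04,[0,0,-0.03],0],[0.04,[0,0,-0.05],0],[0.04,[0,0,0],0],[0.04,[0,0,0],0]])

```text
t: 30.3
tool_pos: [0.4544, -0.423, 0.1787]
orientation: [2.297, 2.137, 0.0]
force: [0.2, 0.4, -4.5]
opening: 0.0592
gripper_force: 30.0
```

```bash
python3 w.py .566 -.334 .079|tail -2
```

```text
t 30.3 pos [ 0.4544 -0.423   0.1787] saw [  48.7 -655.3] psi 1.499 F [ 0.2  0.4 -4.5] op 0.0592 q6 -0.76
tool d [0.097  0.1046 0.0998]
```

>>> nudge_tcp(offsets=[[0.04,[0.02,0.025,0],0],[0.04,[0.03,0.03,0],0],[0.04,[0.03,0.03,0],0],[0.04,[0.017,0.0195,0],0],[0.04,[0,0,0],0],[0.04,[0,0,0],0],[0.04,[0,0,0],0]])

```text
t: 31.0
tool_pos: [0.5636, -0.3331, 0.1751]
orientation: [-2.299, -2.138, 0.002]
force: [-0.3, 0.1, -3.0]
opening: 0.0592
gripper_force: 30.0
```

```bash
python3 w.py .566 -.334 .082|tail -2
```

```text
t 31.0 pos [ 0.5636 -0.3331  0.1751] saw [ 144.7 -551.5] psi 1.498 F [-0.3  0.1 -3. ] op 0.0592 q6 -0.54
tool d [-0.0008  0.0027  0.0931]
```

>>> nudge_tcp(offsets=[[0.04,[0,0,0.03],0],[0.04,[0,0,0.03],0],[0.04,[0,0,0.02],0],[0.04,[0,0,0.01],0],[0.04,[0,0,0.003],0],[0.04,[0,0,0.002],0],[0.04,[0,0,0],0],[0.04,[0,0,0],0]])

```text
t: 31.8
tool_pos: [0.5656, -0.3335, 0.0833]
orientation: [2.298, 2.138, 0.001]
force: [0.0, 0.5, -2.7]
opening: 0.0593
gripper_force: 30.0
```

```bash
python3 w.py .566 -.334 .082|tail -2
```

```text
t 31.8 pos [ 0.5656 -0.3335  0.0833] saw [ 146.8 -551.7] psi 1.499 F [ 0.   0.5 -2.7] op 0.0593 q6 -0.54
tool d [-0.0004  0.0004  0.0013]
```

>>> nudge_tcp(offsets=[[0.04,[0,0,0.0015],0],[0.04,[0,0,0],0],[0.075,[0,0,0],0],[0.075,[0,0,0],0],[0.075,[0,0,0],0],[0.075,[0,0,-0.03],0],[0.06,[0,0,-0.05],0],[0.06,[0,0,0],0],[0.06,[0,0,0],0]])

```text
t: 32.7
tool_pos: [0.5661, -0.3338, 0.1628]
orientation: [2.297, 2.137, 0.001]
force: [-0.0, 0.1, -0.3]
opening: 0.0608
gripper_force: 0.0
```

```bash
python3 w.py .4737 -.350 .074|tail -2
```

```text
t 32.7 pos [ 0.5661 -0.3338  0.1628] saw [ 147.3 -551.8] psi 1.499 F [-0.   0.1 -0.3] op 0.0608 q6 -0.54
tool d [-0.0227 -0.0913  0.0885]
```

>>> nudge_tcp(offsets=[[0.06,[-0.006,-0.03,0],0],[0.06,[-0.006,-0.03,0],0],[0.06,[-0.006,-0.02,0],0],[0.06,[-0.005,-0.011,0],0],[0.06,[0,0,0.02],0],[0.06,[0,0,0],0],[0.06,[0,0,0],0]])

```text
t: 33.4
tool_pos: [0.4721, -0.3487, 0.1393]
orientation: [-2.298, -2.138, 0.0]
force: [0.4, -1.0, 1.6]
opening: 0.0601
gripper_force: 0.0
```

```bash
python3 w.py .4737 -.350 .074|tail -2
python3 -c "
from h import *
snap('wrist','wr6')"
```

```text
t 33.4 pos [ 0.4721 -0.3487  0.1393] saw [  56.2 -579.4] psi 1.499 F [ 0.4 -1.   1.6] op 0.0601 q6 -0.65
tool d [-0.0013  0.0018  0.0653]
```

View pics/wr6.png

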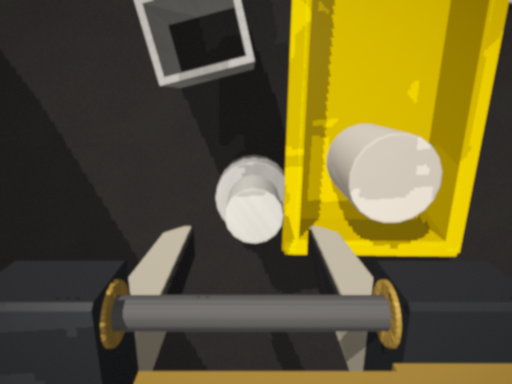

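The round is standing in the basket and the adapter is centred between the fingers (neck top at (254,218)). I'll grasp it.

```bash
python3 -c "
from h import *
print(ray('wr6',254,218,.07))
print('tube',[ray('wr6',u,v,.065).round(4).tolist() for u,v in[(254,58),(160,84)]])
print('rim near inner corner',ray('wr6',309,241,.049),'far',ray('wr6',444,241,.049))"
```

```text
[ 0.47338756 -0.3528936   0.07      ]
tube [[0.4804, -0.2526, 0.065], [0.4217, -0.2634, 0.065]]
rim near inner corner [ 0.51277726 -0.38182571  0.049     ] far [ 0.61333191 -0.3889737   0.049     ]
```

>>> nudge_tcp(offsets=[[0.06,[-0.001,0.001,0.03],0],[0.06,[0,0,0.025],0],[0.06,[0,0,0.01],0],[0.06,[0,0,0],0],[0.02,[0,0,0],0],[0.02,[0,0,0],0],[0.02,[0,0,0],0],[0.02,[0,0,0],0],[0.02,[0,0,0],0],[0.02,[0,0,0],0],[0.02,[0,0,0],0]], squeeze=30)

```text
t: 34.55
tool_pos: [0.4741, -0.3511, 0.0768]
orientation: [2.298, 2.138, 0.0]
force: [-0.8, 0.3, 6.3]
opening: 0.0394
gripper_force: 30.0
```

```bash
python3 w.py |tail -1
```

```text
t 34.5 pos [ 0.4741 -0.3511  0.0768] saw [  58.5 -581.4] psi 1.499 F [-0.8  0.3  6.3] op 0.0394 q6 -0.65
```

>>> nudge_tcp(offsets=[[0.02,[0,0,-0.02],0],[0.02,[0,0,-0.03],0],[0.02,[0,0,-0.05],0],[0.02,[0,0,0],0],[0.02,[0,0,0],0]])

```text
t: 35.05
tool_pos: [0.474, -0.351, 0.1768]
orientation: [2.298, 2.138, 0.001]
force: [-0.2, 0.3, -4.6]
opening: 0.0394
gripper_force: 30.0
```

```bash
python3 w.py .572 -.255 .080|tail -2
```

```text
t 35.0 pos [ 0.474  -0.351   0.1768] saw [  58.4 -581.3] psi 1.499 F [-0.2  0.3 -4.6] op 0.0394 q6 -0.65
tool d [0.103  0.0906 0.0968]
```

>>> nudge_tcp(offsets=[[0.02,[0.025,0.02,0],0],[0.02,[0.03,0.03,0],0],[0.02,[0.03,0.03,0],0],[0.02,[0.018,0.0105,0],0],[0.02,[0,0,0],0],[0.02,[0,0,0],0],[0.02,[0,0,0.03],0],[0.02,[0,0,0.03],0],[0.02,[0,0,0.02],0],[0.02,[0,0,0.01],0],[0.02,[0,0,0.004],0],[0.02,[0,0,0.002],0],[0.02,[0,0,0],0],[0.02,[0,0,0],0]])

```text
t: 36.45
tool_pos: [0.5718, -0.2546, 0.0804]
orientation: [2.299, 2.139, 0.001]
force: [0.7, -0.2, -3.9]
opening: 0.0398
gripper_force: 30.0
```

```bash
python3 w.py .572 -.255 .080|tail -2
```

```text
t 36.5 pos [ 0.5718 -0.2546  0.0804] saw [ 142.2 -472.6] psi 1.499 F [ 0.7 -0.2 -3.9] op 0.0398 q6 -0.43
tool d [-0.0004  0.0002  0.0004]
```

>>> nudge_tcp(offsets=[[0.02,[0,0,0.001],0],[0.02,[0,0,0],0],[0.065,[0,0,0],0],[0.065,[0,0,0],0],[0.065,[0,0,0],0],[0.065,[0,0,-0.03],0],[0.085,[0,0,-0.05],0],[0.085,[0,0,0],0],[0.085,[0,0,0],-0.15],[0.085,[0,0,0],-0.1],[0.085,[0,0,0],0]])

```text
t: 37.55
tool_pos: [0.5713, -0.2542, 0.1584]
orientation: [2.013, 2.411, 0.0]
force: [-0.1, 0.4, 0.0]
opening: 0.0848
gripper_force: 0.0
```

```bash
python3 w.py .4475 -.232 .073|tail -2
```

```text
t 37.5 pos [ 0.5713 -0.2542  0.1584] saw [ 141.7 -472.3] psi 1.75 F [-0.1  0.4  0. ] op 0.0848 q6 -0.68
tool d [ 0.044  -0.1179  0.0854]
```

>>> nudge_tcp(offsets=[[0.085,[0.01,-0.03,0],0],[0.085,[0.014,-0.04,0],0],[0.085,[0.012,-0.03,0],0],[0.085,[0.008,-0.018,0],0],[0.085,[0,0,0],0],[0.085,[0,0,0],0]])

```text
t: 38.15
tool_pos: [0.4476, -0.232, 0.1588]
orientation: [2.017, 2.407, 0.001]
force: [-1.3, -0.3, 0.1]
opening: 0.0851
gripper_force: 0.0
```

```bash
python3 w.py .4475 -.232 .073|tail -2
python3 -c "
from h import *
snap('wrist','wr7')"
```

```text
t 38.1 pos [ 0.4476 -0.232   0.1588] saw [  16.1 -467.1] psi 1.746 F [-1.3 -0.3  0.1] op 0.0851 q6 -0.76
tool d [ 0.0001 -0.0002  0.0858]
```

View pics/wr7.png

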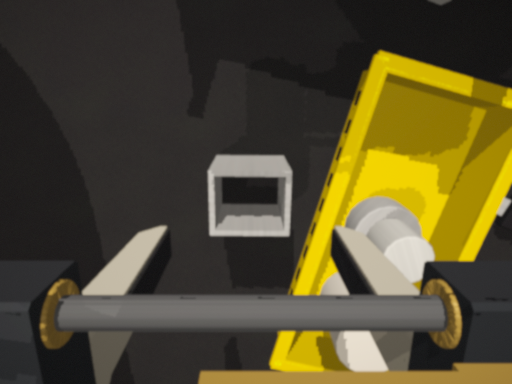

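The tube is square between the fingers (u 208–292) and the adapter is standing in the basket.

>>> nudge_tcp(offsets=[[0.073,[0,0,0.03],0],[0.073,[0,0,0.03],0],[0.073,[0,0,0.02],0],[0.073,[0,0,0.006],0],[0.073,[0,0,0],0],[0.04,[0,0,0],0],[0.04,[0,0,0],0],[0.04,[0,0,0],0],[0.04,[0,0,0],0],[0.04,[0,0,0],0],[0.04,[0,0,0],0]], squeeze=35)

```text
t: 39.3
tool_pos: [0.4482, -0.2324, 0.0738]
orientation: [2.013, 2.408, 0.0]
force: [0.4, -0.5, 6.9]
opening: 0.0594
gripper_force: 35.0
```

```bash
python3 w.py |tail -1
```

```text
t 39.3 pos [ 0.4482 -0.2324  0.0738] saw [  16.7 -467.4] psi 1.749 F [ 0.4 -0.5  6.9] op 0.0594 q6 -0.76
```

>>> nudge_tcp(offsets=[[0.04,[0,0,-0.02],0],[0.04,[0,0,-0.03],0],[0.04,[0,0,-0.05],0],[0.04,[0,0,0],0.15],[0.04,[0,0,0],0.09],[0.04,[0,0,0],0],[0.04,[0,0,0],0]])

```text
t: 40.0
tool_pos: [0.4467, -0.2314, 0.1717]
orientation: [-2.285, -2.154, 0.0]
force: [-0.5, -0.3, -3.7]
opening: 0.06
gripper_force: 35.0
```

```bash
python3 w.py .578 -.179 .077|tail -2
```

```text
t 40.0 pos [ 0.4467 -0.2314  0.1717] saw [  15.1 -466.6] psi 1.512 F [-0.5 -0.3 -3.7] op 0.06 q6 -0.52
tool d [0.06   0.1281 0.0946]
```

>>> nudge_tcp(offsets=[[0.04,[0.01,0.025,0],0],[0.04,[0.015,0.035,0],0],[0.04,[0.02,0.04,0],0],[0.04,[0.015,0.028,0],0],[0.04,[0,0,0],0],[0.04,[0,0,0],0],[0.04,[0,0,0.03],0],[0.04,[0,0,0.03],0],[0.04,[0,0,0.02],0],[0.04,[0,0,0.008],0],[0.04,[0,0,0.006],0],[0.04,[0,0,0.002],0],[0.04,[0,0,0],0],[0.04,[0,0,0],0]])

```text
t: 41.4
tool_pos: [0.5794, -0.1802, 0.0776]
orientation: [2.288, 2.15, 0.001]
force: [-0.1, 0.4, -2.9]
opening: 0.0598
gripper_force: 35.0
```

```bash
python3 w.py .578 -.179 .077|tail -2
```

```text
t 41.4 pos [ 0.5794 -0.1802  0.0776] saw [ 139.7 -397.9] psi 1.509 F [-0.1  0.4 -2.9] op 0.0598 q6 -0.32
tool d [ 0.0011 -0.0015  0.0006]
```

>>> nudge_tcp(offsets=[[0.04,[0,0,0.001],0],[0.04,[0,0,0],0],[0.08,[0,0,0],0],[0.08,[0,0,0],0],[0.08,[0,0,0],0],[0.08,[0,0,-0.03],0],[0.08,[0,0,-0.05],0],[0.08,[0,-0.02,-0.05],0],[0.08,[-0.03,-0.04,-0.03],0],[0.08,[-0.05,-0.03,0],0],[0.08,[-0.05,-0.03,0],0],[0.08,[-0.05,-0.03,0],0],[0.08,[-0.05,-0.03,0],0],[0.08,[-0.05,-0.03,0],0],[0.08,[-0.05,0,0],0],[0.08,[-0.05,0,0],0],[0.08,[-0.04,0,0],0],[0.08,[0,0,0],0],[0.08,[0,0,0],0]])

```text
t: 43.3
tool_pos: [0.3733, -0.5484, 0.2262]
orientation: [-2.29, -2.149, -0.001]
force: [-0.1, 0.1, 0.8]
opening: 0.08
gripper_force: 0.0
```

```bash
python3 w.py|tail -1
```

Run:
```python
from h import *
snap('top','topf',(85,130,425,300),2.3)
```

```text
t 43.3 pos [ 0.3733 -0.5484  0.2262] saw [ -14.7 -790.5] psi 1.507 F [-0.1  0.1  0.8] op 0.08 q6 -0.99
```

View pics/topf.png

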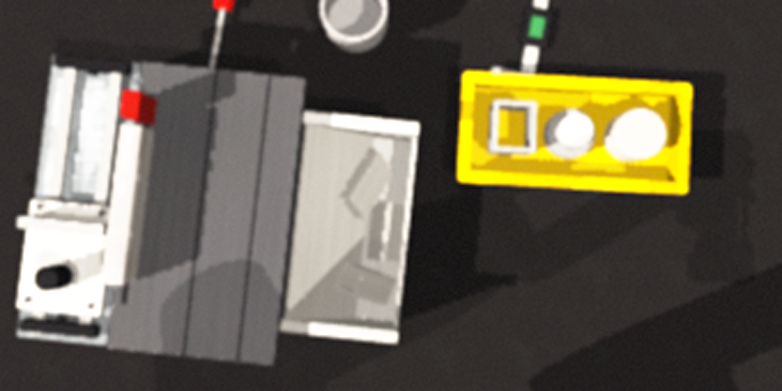

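All three parts stand in the basket at (513,126), (573,130) and (638,133). The offcuts lie in the chute and the carriage is at the near stop.

Run:
```python
from m import *
print(L(ray('topf',85+53/2.3,130+277/2.3,.208)))
print(robot.close_job())
```

```text
table [[0.6334 0.0631 0.15  ]
 [0.3166 0.1063 0.15  ]
 [0.3394 0.2881 0.15  ]] 0.3197398213884968 0.18317449304817715 -0.13561489397104065
O [0.49523902 0.2333301 ] [0.49430566 0.2325313 ]
[-0.08483586  0.08316599]
the job is handed in; nothing more can be done
None
```

The job is handed in after about 43 s of the 210 s, but no verdict came back: all three offcuts are in the chute, the carriage was run near–far–near and left at its near stop, and the tube, adapter and round (no block present) stand upright in the basket.

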